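Angle a heatsink past the stand-off post into its chassis bay

ROBOT

A 6-joint arm with a two-finger parallel gripper is mounted at the origin on the work surface. World frame = base frame: x ahead of the robot, y to its left, z up, the work surface at z = 0. Lengths are in m, angles in rad, forces in N, time in s.
With the tool pointing down it reaches from about 0.35 to 0.775 m from the base axis. Payload 5.5 kg.
Tool frame: the origin (TCP) lies midway between the tips of the shut fingers; the grasp point (between the pads) lies grip_point_offset behind it (grip_point_offset is the distance from the TCP to the grasp point, in m); z points along the fingers, y is the direction in which the jaws open and shut (so a half turn about z gives the same grasp; the last joint's range is limited). The gripper opens to 85 mm and grips with 20 to 120 N. Pads are 22 mm wide; open, the fingers measure 114 mm over their backs; the gripper's body (76 mm by 85 mm) begins 54 mm behind the grasp point. The pads swing forward as they close: fully open they stand 13 mm farther back than shut.
Start: joints at [-0.14, 0.313, 0.046, 1.304, 0, 1.431], TCP at [0.575, -0, 0.231] pointing down, gripper open.
Joint ranges: [-2.76, 2.76], [-0.86, 1.69], [-1.03, 1.26], [-2.2, 2.34], [-1.47, 1.5], [-3.14, 3.14]. Speed limits (rad/s): [2.57, 2.57, 3.14, 3.14, 3.14, 3.14].

INTERFACE

Orientations are given as a unit quaternion [w, x, y, z].
In Python, from workcell import * gives the robot as it stands.
- The arm moves only by the tool send_rows, never from a script. Its argument "series" is one flat list of numbers, 7 for each row, row after row: the shift along the tool's x, y, z in cm, then the turn, a rotation vector about the tool's x, y, z in degrees, then the opening, from 0 (shut) to 1 (fully open). A call has 1 to 10 rows; each row is the pose to reach, as a shift and turn from the pose commanded when the call began, along the tool's axes at that moment; what a row does not reach only later rows make up. A row lasts 1/12 s, in which the tool goes at most 41.7 mm and 7.16 degrees, less where a joint would pass 70% of its speed; a pose out of reach is approached as far as the arm can. A call with a gripper value outside its range is refused whole. The fingers move at their own pace and stop on an object; "newtons" is the grip in N (left out, the last holds). Time passes only in rows, so rows that repeat a pose let the fingers close. It gives the time, the measured TCP pose, the force and the opening at its end, in the units of the state.
- get_state(): the state, without advancing time (a new reading comes with each control period).
- read_camera(name): name is "scene" or "side" or "wrist"; returns the picture (384x512x3 uint8, blue, green, red); there is no depth.
- camera_info(name): a dict with "K" (3x3 intrinsics, pixels), "xyz" and "attitude" of the camera in the world. Camera axes: x right, y down, z forward; pixel columns grow to the right and rows downward; lengths in m; the calibration is good to about 2 mm. A picture is of the moment at which its call begins: read the wrist's pose just before it. camera_info takes no time and is no camera call; for the wrist camera it gives the pose at the moment of the call.
- hand_in(): hands the job in, once; it reports no verdict.
Trained networks look in the newest picture that a camera, given by its name, has taken for a name from the list of things; names that differ only in an ending like _2 or _b are one class to them, and where a whole thing is asked for, a point or a joint stands for the part that bears it (a point fixed in the world has none). Each returns a list of dicts, best first, with "p" (0 to 1); they miss things now and then, are a little off and sometimes report something else, mostly with a low value. They report only what shows in the picture. A call takes as long as a camera call.
- silhouettes(camera, label): "pixels" (384x512 bool, what is visible of it) and "box" ([left, top, width, height] in pixels, round what is visible of it).
The state is a dict: "clock": time; "joint_pos": joint angles; "qvel": joint speeds; "tau": joint torques, N m; "tcp_pos": TCP position; "orientation": TCP orientation; "wrist_force": force on the tool from outside, world axes, zero at the start; "ft_torque": the same for the moment, N m; "finger_gap": finger opening in m.
Only numpy, scipy, OpenCV 4.12 (cv2) and the standard library are available. Lean on these libraries where they do the work, as an engineer would, in place of code of your own. Each camera call takes 0.05 s, during which the arm holds its last target. There are 200 camera calls.

TASK

The long finned heatsink lying loose in the open power-supply chassis belongs in the three-sided bay in the chassis. Slide it there by pushing with the fingertips, never lifting or tipping it: push one end so that it angles in behind the stand-off post, then push the other end round until the heatsink lies between both end tabs with its long side fully home against the bay's back wall. Leave the loose capacitor, terminal block and jar alone, and finish with the hand clear.

Things in the scene. Friction and masses are not known exactly. Their poses are not given: they have to be found in the camera images.
- heatsink: aluminium finned bar 260 long (own y) x 50 wide (own x) x 35 high, fins lengthwise on top, about 0.75 kg evenly spread, loose on the chassis floor; push it as a solid block. Origin: centre of its underside. Starts roughly parallel to the bay (within 15 degrees, own x away from the robot), on the robot's side of the post
- heatsink_left (a point): middle of the heatsink's end face at its own y = +130, half-way up (17.5 above its underside)
- heatsink_right (a point): middle of the heatsink's end face at its own y = -130, half-way up (17.5 above its underside)
- chassis: fixed open pan of cream sheet steel, 500 (own y) x 480 (own x); x points away from the robot, y left, yaw within 8 degrees of the world. Floor 3 above the bench; rim 18 high at x = -290, y = +-250; fan panel 88 high at x = +190. Origin: bench level, under the middle of the bay's back wall (its face to the robot). Behind that wall: fixed transformer and capacitors, up to 58 above the bench
- post: fixed brown ribbed insulator post, 20 diameter, 40 high plus 6 stud, on the chassis floor before one end of the bay: chassis x = -85, y = +95 or -95 (varies). Origin: centre of its foot; axes as the chassis. Gap from post to back wall 75. Opening between post and the opposite end tab is 235, shorter than the heatsink
- capacitor: bystander: loose black capacitor can, 35 diameter x 50 high, standing on the chassis floor to one side of the bay (about chassis x = 20, y = +200 or -200); origin: centre of its underside
- terminal_block: bystander: loose grey terminal block, 26 x 60 x 28 high, on the chassis floor at the other side of the bay; origin: centre of its underside
- jar: bystander: loose small white jar with black lid, 44 diameter x 42 high, on the chassis floor behind the bay's back wall (about chassis x = 80); origin: centre of its underside
- bay (a point): centre of a heatsink lying fully home in the bay, 17.5 above the floor; chassis x = -25, y = 0; axes as the chassis. Bay: steel bracket 30 high, 4 thick, open to the robot (-x) and above; back wall face 25 beyond this point (chassis x = 0); inner faces of the two end tabs at y = +-150; the tabs reach out to chassis x = -45

How it is judged:
On the way:
1. one end of the heatsink has gone in behind the post's line while its other end is still outside the bay (((x of heatsink_left in the frame of post above 0.015 m and x of heatsink_right in the frame of chassis below -0.065 m) or (x of heatsink_right in the frame of post above 0.015 m and x of heatsink_left in the frame of chassis below -0.065 m))), for 0.1 s.
At the end, for the whole second after the job is handed in: The heatsink rests flat on the chassis floor in the bay, between the end tabs, both its ends within 6 mm of fully home against the back wall, at rest (x of heatsink_left in the frame of chassis between -0.031 and -0.019 m and x of heatsink_right in the frame of chassis between -0.031 and -0.019 m and y of heatsink in the frame of chassis between -0.023 and 0.023 m and height (world z) of heatsink below 0.006 m and angle between heatsink's own z axis and vertical below 0.05 rad and linear speed of heatsink below 0.01 m/s); the robot touches nothing.
It fails at once if the heatsink is lifted off the chassis floor (an end more than 12 mm up) (height (world z) of any of heatsink_left, heatsink_right above 0.0325 m).
It fails at once if the heatsink is tipped (angle between heatsink's own z axis and vertical above 0.25 rad).
It fails at once if the capacitor is disturbed (moved over 15 mm) (distance of capacitor from where it was at the start of the episode above 0.015 m).
It fails at once if the terminal block is disturbed (moved over 15 mm) (distance of terminal_block from where it was at the start of the episode above 0.015 m).
It fails at once if the jar is disturbed (moved over 15 mm) (distance of jar from where it was at the start of the episode above 0.015 m).
It also fails if it takes over 69 s, if anything falls off the work surface, if the arm or the gripper's body presses on something with over 40 N, if the wrist force passes 120 N, or if a joint passes its speed limit or range.

## Working session

There is one attempt and no reset: what is moved stays moved. The work goes in short steps, Python scripts to look and compute and a tool call to move; the robot and the scene stay as the last step left them, time stands still between calls to the robot, and variables do not carry over. Pictures are saved under pics/ and viewed, about 8 in all and at most 12, crops included, and the job is handed in when it is done.

Besides the shell and the picture viewer there is one more tool, called after "Call:" by a JSON object that holds its "name" and its "arguments". send_rows: Moves the arm, as the interface text tells. Its arguments: {"type":"object","properties":{"series":{"type":"array"},"newtons":{"type":"number"}},"required":["series"]}

```bash
mkdir -p pics; cat > h.py <<'E'
from workcell import *
import numpy as np, cv2
from scipy.spatial.transform import Rotation as R
def rot(a):
    a=np.array(a); 
    return a if a.shape==(3,3) else R.from_quat(np.r_[a[1:],a[0]]).as_matrix()
def cam(n):
    c=camera_info(n); return np.array(c['K']),np.array(c['xyz']),rot(c['attitude'])
def unproj(n,uv,z,c=None):
    K,t,Rm=c or cam(n); uv=np.atleast_2d(uv).astype(float)
    d=(Rm@np.linalg.inv(K)@np.c_[uv,np.ones(len(uv))].T).T
    return t+d*((z-t[2])/d[:,2])[:,None]
def proj(n,P,c=None):
    K,t,Rm=c or cam(n); q=(K@Rm.T@(np.atleast_2d(P)-t).T).T
    return q[:,:2]/q[:,2:]
E
python3 - <<'E'
from h import *
s=get_state(); print({k:np.round(v,3) for k,v in s.items()})
a=[]
for n in ['scene','side']:
    im=read_camera(n); cv2.imwrite(f'pics/{n}0.png',im); c=camera_info(n); print(n,c)
    for l in ['heatsink','post','chassis','capacitor','terminal_block','jar']:
        for r in silhouettes(n,l)[:2]:
            print(l,round(r['p'],2),r['box']); np.save(f'pics/{n}_{l}.npy',r['pixels']) if r['p']>.5 else 0
    a.append(im)
E
```

```text
{'clock': np.float64(0.0), 'joint_pos': array([-0.14 ,  0.314,  0.045,  1.304,  0.   ,  1.431]), 'qvel': array([-0.001,  0.   , -0.003,  0.001, -0.001, -0.001]), 'tau': array([-3.0000e-03, -4.8063e+01,  2.9853e+01,  2.0000e-02, -0.0000e+00,
       -0.0000e+00]), 'tcp_pos': array([0.574, 0.   , 0.23 ]), 'orientation': array([-0.001,  0.707,  0.707, -0.001]), 'wrist_force': array([-0.132,  0.263, -0.359]), 'ft_torque': array([0.027, 0.047, 0.033]), 'finger_gap': np.float64(0.085)}
scene {'K': array([[498.81894404,   0.        , 254.32734026],
       [  0.        , 498.81894404, 196.01056875],
       [  0.        ,   0.        ,   1.        ]]), 'xyz': array([ 1.04016677, -0.55796056,  0.76832044]), 'attitude': array([-0.35824846,  0.87843849,  0.29437847, -0.11552134])}
heatsink 0.8 [126.6, 155.1, 113.7, 86.9]
post 0.65 [245.9, 175.8, 11.9, 23.0]
post 0.36 [129.2, 154.3, 108.2, 87.3]
chassis 0.81 [53.1, 116.3, 355.8, 265.9]
chassis 0.35 [268.6, 249.3, 25.8, 31.7]
capacitor 0.77 [175.7, 286.1, 23.3, 29.7]
terminal_block 0.58 [306.0, 170.6, 27.2, 30.5]
jar 0.78 [270.6, 246.5, 24.8, 31.5]
side {'K': array([[386.61663559,   0.        , 258.73479555],
       [  0.        , 386.61663559, 196.66784856],
       [  0.        ,   0.        ,   1.        ]]), 'xyz': array([ 0.46412665, -0.5106392 ,  0.41838173]), 'attitude': array([-0.45844337,  0.8760877 , -0.12968158,  0.07404523])}
heatsink 0.84 [166.1, 189.1, 48.2, 137.0]
post 0.64 [229.1, 182.5, 9.7, 27.9]
chassis 0.73 [98.2, 117.6, 413.8, 265.4]
capacitor 0.62 [335.6, 291.9, 33.5, 46.3]
capacitor 0.17 [167.5, 197.3, 47.8, 126.2]
terminal_block 0.53 [263.5, 151.7, 15.5, 29.0]
jar 0.85 [332.9, 206.1, 28.7, 33.5]
```

View pics/scene0.png

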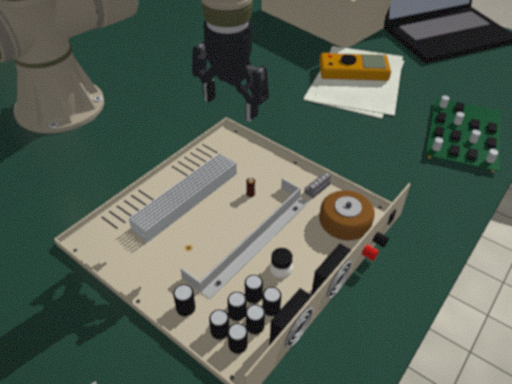

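View pics/side0.png

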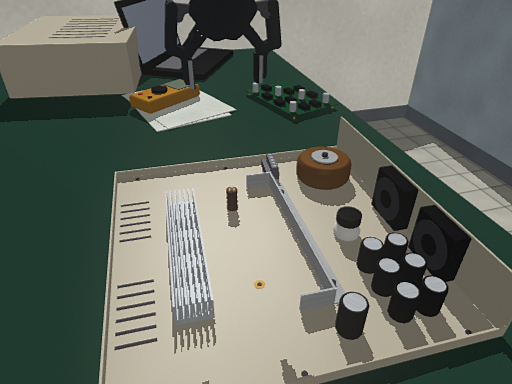

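The post, terminal block and wall's far end lie on the +y side, and the capacitor is on the -y side. In the scene view the post foot is at (251,196), the rim corners at (226,119) and (57,240), and the heatsink spans (127,155) to (240,242). Next I fit the poses.

```bash
cat >> h.py <<'E'
from scipy.optimize import least_squares, minimize
def T(p,P):
    c,s=np.cos(p[2]),np.sin(p[2]); P=np.atleast_2d(P).astype(float)
    return np.c_[p[0]+c*P[:,0]-s*P[:,1],p[1]+s*P[:,0]+c*P[:,1],P[:,2]]
def inv(p,P):
    c,s=np.cos(p[2]),np.sin(p[2]); d=np.atleast_2d(P)[:,:2]-np.array(p[:2])
    return np.c_[c*d[:,0]+s*d[:,1],-s*d[:,0]+c*d[:,1]]
BOX=np.array([[x,y,z] for x in(-.025,.025) for y in(-.13,.13) for z in(.003,.038)])
def hullmask(n,P,c=None):
    S=4; m=np.zeros((384*S,512*S),np.uint8)
    h=cv2.convexHull(np.round((proj(n,P,c)+.5)*S).astype(np.int32)); cv2.fillPoly(m,[h],255)
    return cv2.resize(m,(512,384),interpolation=cv2.INTER_AREA)/255.
def fit_hs(masks,p0):
    cs={n:cam(n) for n in masks}
    f=lambda q:sum(np.abs(hullmask(n,T(np.array(q)*[.01,.01,.05],BOX),cs[n])-m).sum()/m.sum() for n,m in masks.items())
    r=minimize(f,np.array(p0)/[.01,.01,.05],method='Nelder-Mead',options=dict(initial_simplex=np.array(p0)/[.01,.01,.05]+np.r_[np.zeros((1,3)),np.eye(3)],xatol=.01,fatol=1e-4))
    return r.x*[.01,.01,.05],r.fun
def hs_now(p0,names=('scene','side')):
    ms={}
    for n in names:
        cv2.imwrite(f'pics/{n}_last.png',read_camera(n)); r=silhouettes(n,'heatsink')
        if r: ms[n]=r[0]['pixels'].astype(float); print(n,round(r[0]['p'],2),r[0]['pixels'].sum())
    return fit_hs(ms,p0)
E
python3 - <<'E'
from h import *
obs=[('scene',(226,119),(-.29,.25,.018)),('scene',(57,240),(-.29,-.25,.018)),('scene',(251,196),(-.085,.095,.003)),('scene',(251,177),(-.085,.095,.049)),
('side',(116,172),(-.29,.25,.018)),('side',(232,210),(-.085,.095,.003)),('side',(232,186),(-.085,.095,.049))]
cs={n:cam(n) for n in('scene','side')}
f=lambda p:np.concatenate([(proj(n,T(p,[P]),cs[n])-uv).ravel() for n,uv,P in obs])
r=least_squares(f,[.6,0,0],loss='soft_l1'); ch=r.x; print('chassis',ch,np.round(r.fun.reshape(-1,2),1))
np.save('ch.npy',ch)
ms={n:np.load(f'pics/{n}_heatsink.npy').astype(float) for n in cs}
p0=T(ch,[[-.19,0,0]])[0]; p0[2]=ch[2]
hs,v=fit_hs(ms,p0); print('hs',hs,v,'in ch',inv(ch,hs[:2]),np.degrees(hs[2]-ch[2])); np.save('hs.npy',hs)
for n in ms: print(n,fit_hs({n:ms[n]},hs))
for l in ['capacitor','terminal_block','jar','post']:
  for n in cs:
    m=np.load(f'pics/{n}_{l}.npy'); ys,xs=np.where(m); print(l,n,inv(ch,unproj(n,[xs.mean(),ys.mean()],.025)))
W=[]
for n in cs:
    im=cv2.resize(cv2.imread(f'pics/{n}0.png'),None,fx=2.0,fy=2.0,interpolation=cv2.INTER_CUBIC)
    def pl(P,col,close=False): cv2.polylines(im,[np.round((proj(n,P)+.5)*2).astype(np.int32)],close,col,1)
    pl(T(ch,[(-.045,-.15,.033),(0,-.15,.033),(0,.15,.033),(-.045,.15,.033)]),(0,0,255))
    pl(T(ch,[(-.045,-.15,.003),(0,-.15,.003),(0,.15,.003),(-.045,.15,.003)]),(255,0,0))
    pl(T(ch,[(-.29,-.25,.018),(-.29,.25,.018),(.19,.25,.018),(.19,-.25,.018)]),(0,255,0),True)
    pl(T(hs,[(-.025,-.13,.038),(-.025,.13,.038),(.025,.13,.038),(.025,-.13,.038)]),(255,0,255),True)
    W.append(im[220:768,100:900] if n=='scene' else im[220:700,200:1000])
    cv2.imwrite(f'pics/ov_{n}.png',W[-1])
E
```

```text
chassis [ 0.67178599 -0.05662361 -0.0340276 ] [[ 0.4 -0.9]
 [-1.4 -0. ]
 [ 0.2 -1.5]
 [ 0.3  2. ]
 [-0.7  0.2]
 [ 0.8 -2.2]
 [ 0.   0.6]]
hs [ 0.4920381  -0.05511598 -0.06529919] 0.08490793128176166 in ch [[-0.17969513 -0.00460846]] -1.791730183904873
scene (array([ 0.49197444, -0.05551089, -0.07313422]), np.float64(0.02748540934357317))
side (array([ 0.49207598, -0.05427654, -0.06445785]), np.float64(0.051174039517474366))
capacitor scene [[ 8.38225026e-06 -1.93034013e-01]]
capacitor side [[ 0.00452274 -0.19107065]]
terminal_block scene [[0.02165977 0.18813584]]
terminal_block side [[0.01310067 0.19070944]]
jar scene [[ 0.08174311 -0.02246633]]
jar side [[ 0.08168985 -0.02198528]]
post scene [[-0.08633461  0.09292055]]
post side [[-0.08666334  0.09585264]]
```

View pics/ov_scene.png

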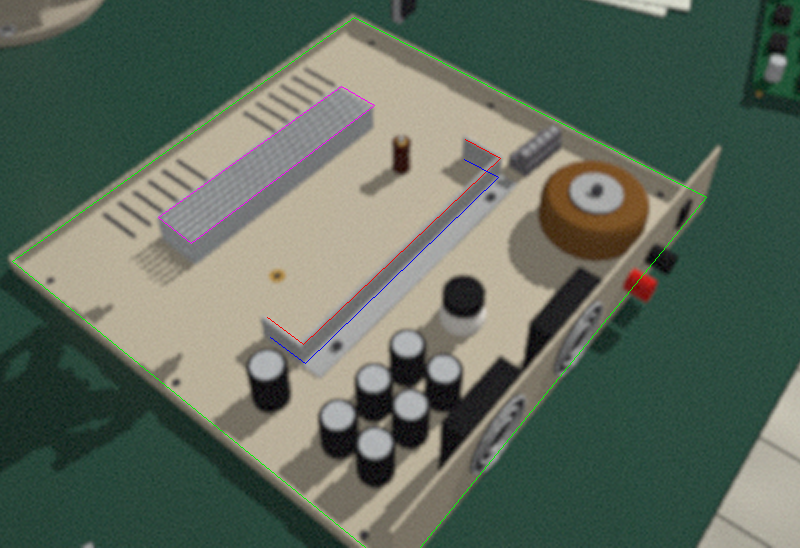

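View pics/ov_side.png

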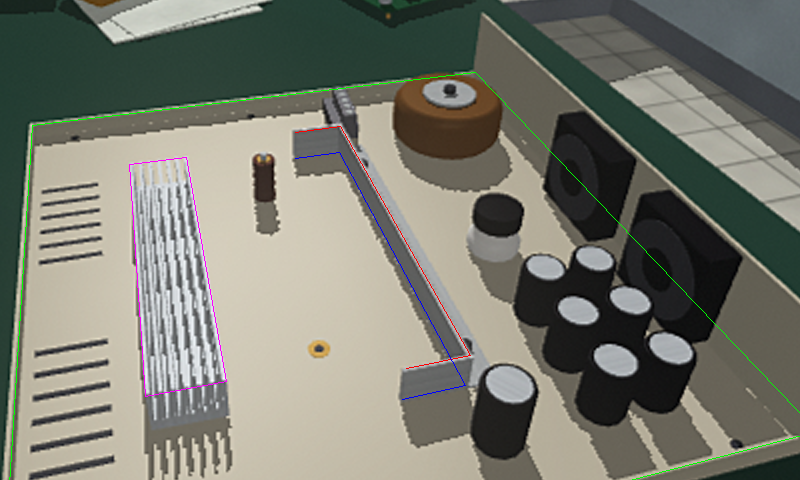

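The overlay matches the bracket, rim and heatsink top to within about 2 px. In the chassis frame the heatsink is at (-180,-5) mm with yaw -2°, and the post is at y=+95.

The plan has four pushes:
1. Push the left end face about 60 mm in -y.
2. Push the near face close to the left end to rotate it clockwise.
3. Push the right end along its own axis so the left end goes behind the post.
4. Swing the right end in.

Call:
{"name": "send_rows", "arguments": {"series": [10.8, -7.4, 12, 0, 0, 0, 0, 10.8, -7.4, 12, 0, 0, 0, 0, 10.8, -7.4, 12, 0, 0, 0, 0, 10.8, -7.4, 12, 0, 0, 0, 0, 10.8, -7.4, 12, 0, 0, 0, 0, 10.8, -7.4, 16, 0, 0, 0, 0, 10.8, -7.4, 19, 0, 0, 0, 0, 10.8, -7.4, 21.4, 0, 0, 0, 0, 10.8, -7.4, 21.4, 0, 0, 0, 0]}}

```text
clock: 1.45
tcp_pos: [0.4975, 0.1077, 0.0133]
orientation: [-0.002, 0.707, 0.707, -0.003]
wrist_force: [-0.0, 0.4, -0.2]
finger_gap: 0.0
```

Call:
{"name": "send_rows", "arguments": {"series": [-1, 0, 0, 0, 0, 0, 0, -2, -0.1, 0, 0, 0, 0, 0, -2.7, -0.15, 0, 0, 0, 0, 0, -3.4, -0.2, 0, 0, 0, 0, 0, -4.1, -0.25, 0, 0, 0, 0, 0, -4.8, -0.3, 0, 0, 0, 0, 0, -5.5, -0.35, 0, 0, 0, 0, 0, -6.2, -0.4, 0, 0, 0, 0, 0, -6.9, -0.45, 0, 0, 0, 0, 0, -7.4, -0.5, 0, 0, 0, 0, 0]}}

```text
clock: 2.28
tcp_pos: [0.4974, 0.0338, 0.019]
orientation: [0.001, 0.707, 0.707, 0.002]
wrist_force: [0.5, 6.1, 2.1]
finger_gap: 0.0
```

```bash
cat > look.py <<'E'
import sys
from h import *
ch=np.load('ch.npy'); p0=np.load('hs.npy')
if len(sys.argv)>1: p0=np.array([float(a) for a in sys.argv[1:4]])
s=get_state(); hs,v=hs_now(p0); np.save('hs.npy',hs)
t=s['tcp_pos']; print('clock',s['clock'],'hs world',hs.round(4),'fit',round(v,3))
print('hs in ch',(inv(ch,hs[:2])*1000).round(1),'yaw',np.degrees(hs[2]-ch[2]).round(2))
L,Rr=T(hs,[(0,.13,0),(0,-.13,0)])
print('L',L.round(4),(inv(ch,L)*1000).round(1),'R',Rr.round(4),(inv(ch,Rr)*1000).round(1))
print('tcp',t.round(4),'in ch',(inv(ch,t)*1000).round(1),'in hs',(inv(hs,t)*1000).round(1),'F',s['wrist_force'].round(1))
E
python3 look.py
```

```text
scene 0.77 3684
side 0.7 5803
clock 2.2833 hs world [ 0.4899 -0.1087 -0.0471] fit 0.087
hs in ch [[-180.   -58.2]] yaw -0.75
L [0.4961 0.0212 0.    ] [[-178.3   71.8]] R [ 0.4838 -0.2385  0.    ] [[-181.7 -188.2]]
tcp [0.4974 0.0338 0.019 ] in ch [[-177.3   84.5]] in hs [[  0.8 142.7]] F [0.5 6.1 2.1]
```

Call:
{"name": "send_rows", "arguments": {"series": [-0.6, 0, 0, 0, 0, 0, 0, -1.2, 0, 0, 0, 0, 0, 0, -1.2, 0, 0, 0, 0, 0, 0, 1.2, -0.5, 0, 0, 0, 0, 0, 2, -3, 0, 0, 0, 0, 0, 1.5, -5.4, 0, 0, 0, 0, 0, -2, -5.4, 0, 0, 0, 0, 0, -4.6, -5.4, 0, 0, 0, 0, 0, -4.6, -5.4, 0, 0, 0, 0, 0]}}

```text
clock: 3.23
tcp_pos: [0.4423, -0.0155, 0.0176]
orientation: [0.002, 0.708, 0.706, -0.001]
wrist_force: [1.1, -0.6, 0.9]
finger_gap: -0.0003
```

```bash
python3 look.py
```

```text
scene 0.61 3703
side 0.71 277
clock 3.2333 hs world [ 0.7649  2.9815 -5.1842] fit 2.0
hs in ch [[ -10.3 3039.5]] yaw -295.08
L [0.6491 3.0405 0.    ] [[-128.1 3094.6]] R [0.8807 2.9224 0.    ] [[ 107.4 2984.4]]
tcp [ 0.4423 -0.0155  0.0176] in ch [[-230.8   33.3]] in hs [[-2816.2 -1074.7]] F [ 1.1 -0.6  0.9]
```

```bash
sed -i "s/        if r: ms/        r=[k for k in r if k['pixels'].sum()>1800 and k['p']>.3]\n        if r: ms/" h.py; python3 look.py .4895 -.12 -.047
```

```text
scene 0.97 3892
side 0.81 5834
clock 3.4333 hs world [ 0.49   -0.12   -0.0474] fit 0.107
hs in ch [[-179.5  -69.5]] yaw -0.76
L [0.4961 0.0098 0.    ] [[-177.8   60.4]] R [ 0.4838 -0.2499  0.    ] [[-181.3 -199.5]]
tcp [ 0.4418 -0.0119  0.0172] in ch [[-231.3   36.9]] in hs [[-53.2 105.7]] F [-0.2 -0.5 -0.4]
```

Call:
{"name": "send_rows", "arguments": {"series": [0, 1.2, 0, 0, 0, 0, 0, 0, 2, 0, 0, 0, 0, 0, 0, 2.8, 0, 0, 0, 0, 0, 0, 3.5, 0, 0, 0, 0, 0, 0, 4.2, 0, 0, 0, 0, 0, 0, 4.9, 0, 0, 0, 0, 0, 0, 5.6, 0, 0, 0, 0, 0, 0, 6.3, 0, 0, 0, 0, 0, 0, 6.8, 0, 0, 0, 0, 0, 0, 6.8, 0, 0, 0, 0, 0]}}

```text
clock: 4.47
tcp_pos: [0.512, -0.0123, 0.0175]
orientation: [0.001, 0.707, 0.707, 0.001]
wrist_force: [0.2, -0.5, -0.0]
finger_gap: -0.0002
```

```bash
python3 look.py .5 -.12 -.3
```

```text
scene 0.9 3983
side 0.64 6776
clock 4.4667 hs world [ 0.5121 -0.1218 -0.3833] fit 0.06
hs in ch [[-157.4  -70.5]] yaw -20.01
L [ 0.5607 -0.0012  0.    ] [[-112.9   51.6]] R [ 0.4634 -0.2423  0.    ] [[-201.9 -192.7]]
tcp [ 0.512  -0.0123  0.0175] in ch [[-161.2   38.9]] in hs [[-41.  101.5]] F [ 0.2 -0.5 -0. ]
```

Call:
{"name": "send_rows", "arguments": {"series": [0.7, -2, 0, 0, 0, 6, 0, -2, -3, 0, 0, 0, 12, 0, -5, -4.2, 0, 0, 0, 18, 0, -7.8, -5, 0, 0, 0, 21, 0, -7.8, -4.8, 0, 0, 0, 21, 0, -8.1, -4, 0, 0, 0, 21, 0, -8.4, -3.3, 0, 0, 0, 21, 0, -8.7, -2.6, 0, 0, 0, 21, 0, -9, -1.9, 0, 0, 0, 21, 0, -9.2, -1.4, 0, 0, 0, 21, 0]}}

```text
clock: 5.5
tcp_pos: [0.4945, -0.1022, 0.0168]
orientation: [-0.002, 0.823, 0.567, -0.001]
wrist_force: [-8.5, 3.6, 7.4]
finger_gap: 0.0001
```

```bash
python3 look.py
```

```text
scene 0.86 4058
side 0.72 5834
clock 5.5 hs world [ 0.5278 -0.1278 -0.3943] fit 0.21
hs in ch [[-141.5  -76. ]] yaw -20.64
L [ 0.5777 -0.0078  0.    ] [[-95.7  45.6]] R [ 0.4778 -0.2478  0.    ] [[-187.3 -197.7]]
tcp [ 0.4945 -0.1022  0.0168] in ch [[-175.6  -51.6]] in hs [[-40.5  10.9]] F [-8.5  3.6  7.4]
```

Call:
{"name": "send_rows", "arguments": {"series": [0, 0.7, 0, 0, 0, 0, 0, 0, 1.4, 0, 0, 0, 0, 0, 0, 2.1, 0, 0, 0, 0, 0, 0, 2.7, 0, 0, 0, 0, 0, 0, 3.4, 0, 0, 0, 0, 0, 0, 3.4, 0, 0, 0, 0, 0]}}

```text
clock: 6.2
tcp_pos: [0.5297, -0.1168, 0.0173]
orientation: [0.001, 0.824, 0.566, 0.001]
wrist_force: [-1.5, 0.9, -1.3]
finger_gap: 0.0002
```

```bash
python3 look.py
```

```text
scene 0.87 4208
side 0.83 5871
clock 6.2 hs world [ 0.5611 -0.1424 -0.4258] fit 0.194
hs in ch [[-107.7  -89.5]] yaw -22.44
L [ 0.6148 -0.024   0.    ] [[-58.1  30.6]] R [ 0.5074 -0.2608  0.    ] [[-157.3 -209.7]]
tcp [ 0.5297 -0.1168  0.0173] in ch [[-140.  -65.]] in hs [[-39.2  10.4]] F [-1.5  0.9 -1.3]
```

Call:
{"name": "send_rows", "arguments": {"series": [-1, -2, -0.5, 0, 0, 0, 0, -5, -2, -1, 0, 0, 0, 0, -9, -2, -1, 0, 0, 0, 0, -13, -2, -1, 0, 0, 0, 0, -16.8, -2, -1, 0, 0, 0, 0, -17, 1, -1, 0, 0, 0, 0, -17, 3.8, -1, 0, 0, 0, 0, -17, 3.8, -1, 0, 0, 0, 0]}}

```text
clock: 7.07
tcp_pos: [0.5073, -0.2934, 0.0287]
orientation: [0.004, 0.825, 0.565, 0.002]
wrist_force: [1.5, 0.2, 1.2]
finger_gap: 0.0002
```

```bash
python3 look.py
```

```text
scene 0.6 4255
clock 7.0667 hs world [ 0.5609 -0.1432 -0.4262] fit 0.032
hs in ch [[-107.9  -90.3]] yaw -22.47
L [ 0.6146 -0.0248  0.    ] [[-58.2  29.8]] R [ 0.5071 -0.2616  0.    ] [[-157.6 -210.4]]
tcp [ 0.5073 -0.2934  0.0287] in ch [[-156.4 -242.3]] in hs [[  13.3 -159. ]] F [1.5 0.2 1.2]
```

Call:
{"name": "send_rows", "arguments": {"series": [0, -1.3, 0, 0, 0, 3, 0, 1, -1.2, 0, 0, 0, 3, 0, 1.8, -1.15, 0.3, 0, 0, 3, 0, 2.6, -1.1, 0.5, 0, 0, 3, 0, 3.4, -1.05, 0.8, 0, 0, 3, 0, 4.2, -1, 1, 0, 0, 3, 0, 5, -0.95, 1, 0, 0, 3, 0, 5.8, -0.9, 1, 0, 0, 3, 0, 6.6, -0.85, 1, 0, 0, 3, 0, 7.4, -0.8, 1, 0, 0, 3, 0]}}

```text
clock: 8.1
tcp_pos: [0.5222, -0.2179, 0.0185]
orientation: [0.002, 0.839, 0.545, -0.001]
wrist_force: [-3.8, -7.0, 4.7]
finger_gap: 0.0001
```

```bash
python3 look.py .585 -.09 -.43
```

```text
clock 8.1 hs world [ 0.585 -0.09  -0.43 ] fit 0.0
hs in ch [[-85.6 -36.3]] yaw -22.69
L [0.6392 0.0282 0.    ] [[-35.5  83.6]] R [ 0.5308 -0.2082  0.    ] [[-135.7 -156.3]]
tcp [ 0.5222 -0.2179  0.0185] in ch [[-144.  -166.3]] in hs [[  -3.8 -142.4]] F [-3.8 -7.   4.7]
```

```bash
sed -i "s/k\['p'\]>.3/k['p']>.12/" h.py; python3 look.py .585 -.09 -.43
```

```text
scene 0.96 3931
clock 8.3 hs world [ 0.5862 -0.092  -0.4283] fit 0.055
hs in ch [[-84.3 -38.3]] yaw -22.59
L [0.6402 0.0262 0.    ] [[-34.4  81.7]] R [ 0.5322 -0.2103  0.    ] [[-134.3 -158.3]]
tcp [ 0.5219 -0.2158  0.0174] in ch [[-144.4 -164.2]] in hs [[  -7.2 -139.3]] F [ 0.1 -1.6 -0.2]
```

Call:
{"name": "send_rows", "arguments": {"series": [0.6, 0, 0, 0, 0, 0, 0, 1.2, 0, 0, 0, 0, 0, 0, 1.8, 0, 0, 0, 0, 0, 0, 2.3, 0, 0, 0, 0, 0, 0, 2.3, 0, 0, 0, 0, 0, 0]}}

```text
clock: 8.92
tcp_pos: [0.531, -0.1942, 0.0171]
orientation: [-0.0, 0.838, 0.545, 0.0]
wrist_force: [-0.7, -0.4, 0.1]
finger_gap: 0.0001
```

```bash
python3 look.py .595 -.07 -.43; python3 - <<'E'
import cv2;cv2.imwrite('pics/c1.png',cv2.imread('pics/scene_last.png'))
E
```

```text
scene 0.77 3782
clock 8.9167 hs world [ 0.5958 -0.0703 -0.4262] fit 0.072
hs in ch [[-75.5 -16.2]] yaw -22.47
L [0.6495 0.0481 0.    ] [[-25.8 103.9]] R [ 0.542  -0.1886  0.    ] [[-125.2 -136.4]]
tcp [ 0.531  -0.1942  0.0171] in ch [[-136.  -142.2]] in hs [[  -7.7 -139.6]] F [-0.7 -0.4  0.1]
```

View pics/c1.png

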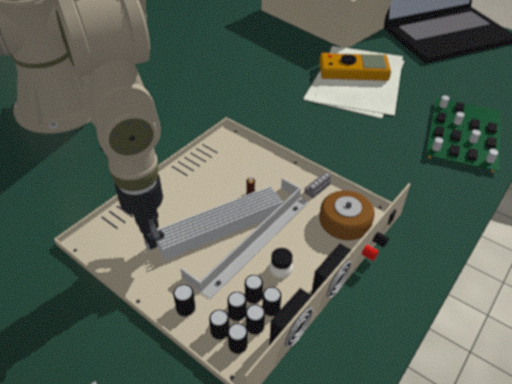

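In the picture the left end is behind the post, near the wall at (285,193). The right end is outside at (165,250), and the bystanders have not moved. Next I swing the right end part-way.

Call:
{"name": "send_rows", "arguments": {"series": [-1.8, 0, 0, 0, 0, 0, 0, -2.2, -3, 0, 0, 0, 0, 0, -1, -4.3, 0, 0, 0, 0, 0, 2.8, -4.3, 0, 0, 0, 0, 0, 2.8, -3.3, 0, 0, 0, -2, 0, 2.8, -2.5, 0, 0, 0, -4, 0, 2.8, -1.7, 0, 0, 0, -6, 0, 2.8, -1, 0, 0, 0, -8, 0, 2.7, -0.3, 0, 0, 0, -10, 0, 2.7, 0.2, 0, 0, 0, -12, 0]}}

```text
clock: 9.95
tcp_pos: [0.5431, -0.1715, 0.0173]
orientation: [-0.001, 0.777, 0.63, -0.0]
wrist_force: [-4.2, 0.4, 2.5]
finger_gap: 0.0002
```

```bash
python3 look.py .60 -.07 -.25
```

```text
scene 0.97 3826
clock 9.95 hs world [ 0.6069 -0.0737 -0.2296] fit 0.045
hs in ch [[-64.3 -19.3]] yaw -11.21
L [0.6364 0.0529 0.    ] [[-39.  108.2]] R [ 0.5773 -0.2003  0.    ] [[ -89.6 -146.8]]
tcp [ 0.5431 -0.1715  0.0173] in ch [[-124.7 -119.2]] in hs [[ -39.8 -109.7]] F [-4.2  0.4  2.5]
```

Call:
{"name": "send_rows", "arguments": {"series": [-1, -1.5, 0, 0, 0, 0, 0, -5, -1.5, 0, 0, 0, 0, 0, -5, 1, 0, 0, 0, 0, 0, -5, 3.5, 0, 0, 0, 0, 0, -4, 3.5, 0, 0, 0, 0, 0, -3.2, 3.5, 0, 0, 0, 0, 0, -2.4, 3.5, 0, 0, 0, 0, 0, -1.6, 3.5, 0, 0, 0, 0, 0, -0.9, 3.5, 0, 0, 0, 0, 0, -0.9, 3.5, 0, 0, 0, 0, 0]}}

```text
clock: 10.98
tcp_pos: [0.5754, -0.1854, 0.0173]
orientation: [-0.001, 0.777, 0.63, 0.0]
wrist_force: [-0.7, -0.1, -0.0]
finger_gap: -0.0001
```

```bash
python3 look.py .611 -.055 -.23
```

```text
scene 0.57 3412
side 0.29 67649
clock 10.9833 hs world [ 0.6118 -0.0503 -0.2293] fit 1.204
hs in ch [[-60.2   4.3]] yaw -11.19
L [0.6414 0.0763 0.    ] [[-34.9 131.8]] R [ 0.5823 -0.1769  0.    ] [[ -85.4 -123.3]]
tcp [ 0.5754 -0.1854  0.0173] in ch [[ -92. -132.]] in hs [[  -4.8 -139.9]] F [-0.7 -0.1 -0. ]
```

Call:
{"name": "send_rows", "arguments": {"series": [-1.8, 0, 0, 0, 0, 0, 0, -2.2, -3, 0, 0, 0, 0, 0, -1, -4.3, 0, 0, 0, 0, 0, 2.8, -4.3, 0, 0, 0, 0, 0, 2.8, -3.3, 0, 0, 0, -1, 0, 2.8, -2.5, 0, 0, 0, -3, 0, 2.8, -1.7, 0, 0, 0, -5, 0, 2.8, -1, 0, 0, 0, -7, 0, 2.8, -0.3, 0, 0, 0, -9, 0, 2.8, 0.3, 0, 0, 0, -11, 0]}}

```text
clock: 12.02
tcp_pos: [0.5837, -0.1609, 0.0171]
orientation: [-0.001, 0.713, 0.701, -0.001]
wrist_force: [-4.0, 0.1, 1.6]
finger_gap: -0.0
```

```bash
sed -i "s/sum()>1800/sum()>1800 and k['pixels'].sum()<12000/" h.py; python3 look.py .62 -.055 -.06
```

```text
scene 0.81 3707
clock 12.0167 hs world [ 0.6244 -0.0518 -0.0152] fit 0.048
hs in ch [[-47.6   3.2]] yaw 1.08
L [0.6263 0.0782 0.    ] [[-50.  133.2]] R [ 0.6224 -0.1818  0.    ] [[ -45.1 -126.8]]
tcp [ 0.5837 -0.1609  0.0171] in ch [[ -84.5 -107.2]] in hs [[ -39.  -109.7]] F [-4.   0.1  1.6]
```

Call:
{"name": "send_rows", "arguments": {"series": [0, -1.5, 0, 0, 0, 0, 0, 4, -1.5, 0, 0, 0, 0, 0, 8, -1.5, 0, 0, 0, 0, 0, 11, -1.5, 0, 0, 0, 0, 0, 11, -0.5, 0, 0, 0, 0, 0, 11, 0.2, 0, 0, 0, 0, 0, 11, 0.8, 0, 0, 0, 0, 0, 11, 1.4, 0, 0, 0, 0, 0, 11, 1.9, 0, 0, 0, 0, 0, 11, 2.1, 0, 0, 0, 0, 0]}}

```text
clock: 13.05
tcp_pos: [0.6043, -0.0513, 0.017]
orientation: [-0.003, 0.714, 0.7, -0.002]
wrist_force: [-15.0, 2.6, 14.6]
finger_gap: -0.0002
```

```bash
python3 look.py .64 -.055 -.02
```

```text
scene 0.94 3000
side 0.84 3401
clock 13.05 hs world [ 0.6421 -0.0538 -0.023 ] fit 0.714
hs in ch [[-29.8   1.8]] yaw 0.63
L [0.6451 0.0761 0.    ] [[-31.2 131.8]] R [ 0.6391 -0.1838  0.    ] [[ -28.3 -128.2]]
tcp [ 0.6043 -0.0513  0.017 ] in ch [[-67.6   3. ]] in hs [[-37.9   1.6]] F [-15.    2.6  14.6]
```

Call:
{"name": "send_rows", "arguments": {"series": [0, 0.3, -0.1, 0, 0, 0, 0, 0, 0.6, -0.1, 0, 0, 0, 0, 0, 0.6, -0.1, 0, 0, 0, 0]}}

```text
clock: 13.5
tcp_pos: [0.6057, -0.0512, 0.017]
orientation: [-0.006, 0.714, 0.7, -0.005]
wrist_force: [-19.7, 2.1, 12.7]
finger_gap: 0.0002
```

Call:
{"name": "send_rows", "arguments": {"series": [0, -1.5, 0, 0, 0, 0, 0, 4, -1.5, 0, 0, 0, 0, 0, 5.5, -1.5, 0, 0, 0, 0, 0, 5.5, -0.9, 0, 0, 0, 0, 0, 5.5, -0.4, 0, 0, 0, 0, 0, 5.5, 0, 0, 0, 0, 0, 0, 5.5, 0, 0, 0, 0, 0, 0]}}

```text
clock: 14.08
tcp_pos: [0.6078, 0.0038, 0.0177]
orientation: [-0.006, 0.714, 0.701, -0.004]
wrist_force: [-20.7, 5.4, 16.5]
finger_gap: -0.0002
```

```bash
python3 look.py .645 -.055 -.034
```

```text
scene 0.72 2863
side 0.76 4135
clock 14.0833 hs world [ 0.6443 -0.0538 -0.0317] fit 0.525
hs in ch [[-27.6   1.9]] yaw 0.13
L [0.6484 0.0761 0.    ] [[-27.9 131.9]] R [ 0.6401 -0.1838  0.    ] [[ -27.3 -128.1]]
tcp [0.6078 0.0038 0.0177] in ch [[-66.   58.2]] in hs [[-38.2  56.4]] F [-20.7   5.4  16.5]
```

Call:
{"name": "send_rows", "arguments": {"series": [0, -1.5, 0, 0, 0, 0, 0, -4, -1.5, 0, 0, 0, 0, 0, -8, -1.5, 0, 0, 0, 0, 0, -12, -1.5, 0, 0, 0, 0, 0, -15.5, -1.5, 0, 0, 0, 0, 0, -15.5, -1.3, 0, 0, 0, 0, 0, -15.5, -0.9, 0, 0, 0, 0, 0, -15.5, -0.5, 0, 0, 0, 0, 0, -15.5, -0.1, 0, 0, 0, 0, 0, -15.5, -0.1, 0, 0, 0, 0, 0]}}

```text
clock: 15.12
tcp_pos: [0.6018, -0.1541, 0.0172]
orientation: [-0.005, 0.715, 0.699, -0.008]
wrist_force: [-26.5, -11.9, 14.5]
finger_gap: -0.0002
```

```bash
python3 look.py .645 -.055 -.034
```

```text
scene 0.7 2708
clock 15.1167 hs world [ 0.6386 -0.0544 -0.0176] fit 0.398
hs in ch [[-33.3   1.1]] yaw 0.94
L [0.6409 0.0756 0.    ] [[-35.4 131.1]] R [ 0.6363 -0.1843  0.    ] [[ -31.1 -128.9]]
tcp [ 0.6018 -0.1541  0.0172] in ch [[-66.6 -99.8]] in hs [[ -35.  -100.3]] F [-26.5 -11.9  14.5]
```

Call:
{"name": "send_rows", "arguments": {"series": [0, -1.5, 0, 0, 0, 0, 0, 4, -1.5, 0, 0, 0, 0, 0, 8, -1.5, 0, 0, 0, 0, 0, 10, -0.9, 0, 0, 0, 0, 0, 10, -0.4, 0, 0, 0, 0, 0, 10, 0.1, 0, 0, 0, 0, 0, 10, 0.1, 0, 0, 0, 0, 0]}}

```text
clock: 15.9
tcp_pos: [0.6058, -0.0468, 0.017]
orientation: [-0.008, 0.712, 0.702, -0.003]
wrist_force: [-18.8, 11.1, 15.8]
finger_gap: -0.0002
```

Call:
{"name": "send_rows", "arguments": {"series": [0, -1.5, 0, 0, 0, 0, 0, 0, -4, -1, 0, 0, 0, 0, 0, -8, -4, 0, 0, 0, 0, 0, -11, -8, 0, 0, 0, 0, 0, -14, -12, 0, 0, 0, 0, 0, -16, -16, 0, 0, 0, 0, 0, -18, -20, 0, 0, 0, 0, 0, -20, -24, 0, 0, 0, 0, 0, -20, -24, 0, 0, 0, 0]}}

```text
clock: 16.65
tcp_pos: [0.413, -0.048, 0.2615]
orientation: [0.001, 0.713, 0.701, 0.001]
wrist_force: [0.8, -0.1, 0.6]
finger_gap: 0.0001
```

```bash
cat > fin.py <<'E'
from h import *
ch=np.load('ch.npy')
for n in('scene','side'):
    im=cv2.resize(cv2.imread(f'pics/{n}_last.png'),None,fx=4,fy=4,interpolation=cv2.INTER_CUBIC)
    for P,col in (([(-.05,-.13,.038),(-.05,.13,.038),(0,.13,.038),(0,-.13,.038)],(255,0,255)),([(-.045,-.15,.033),(0,-.15,.033),(0,.15,.033),(-.045,.15,.033)],(0,0,255))):
        cv2.polylines(im,[np.round((proj(n,T(ch,P))+.5)*4).astype(np.int32)],False,col,1)
    im=im[660:1180,640:1400] if n=='scene' else im[620:1220,850:1450]
    cv2.imwrite(f'pics/f_{n}.png',im)
E
python3 look.py .645 -.055 -.034; python3 fin.py
```

```text
scene 0.85 2877
side 0.78 4678
clock 16.65 hs world [ 0.6439 -0.0536 -0.0344] fit 0.373
hs in ch [[-28.    2.1]] yaw -0.02
L [0.6484 0.0764 0.    ] [[-27.9 132.1]] R [ 0.6394 -0.1835  0.    ] [[ -28.  -127.9]]
tcp [ 0.413  -0.048   0.2615] in ch [[-2.589e+02 -2.000e-01]] in hs [[-230.9   -2.3]] F [ 0.8 -0.1  0.6]
```

View pics/f_scene.png

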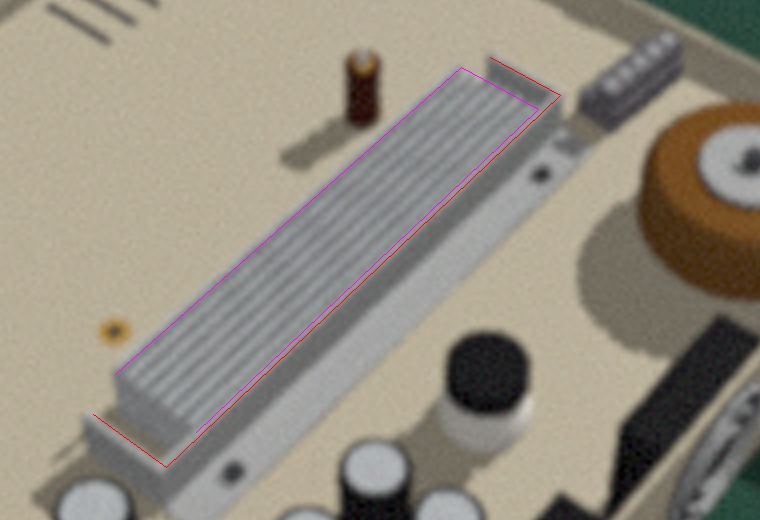

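View pics/f_side.png

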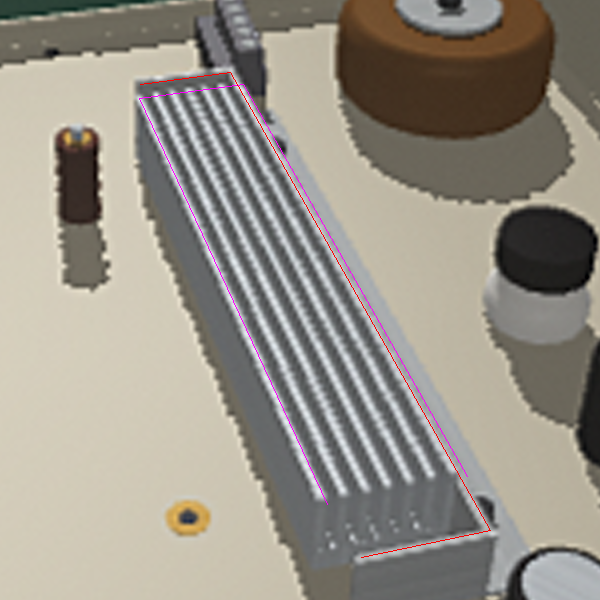

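Both views show the heatsink flush along the back wall and between the tabs, with the bystanders in place and the hand clear. In the scene crop it matches the drawn home outline along (117,373) to (461,68).

```bash
python3 -c "
from workcell import *
print(hand_in())"
```

```text
the job is handed in; nothing more can be done
None
```

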